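# Load the spoon-blank pallet under the carving machine's guard

## Task

Load the blue pallet with the spoon blank into the small carving machine: slide it flat along the bench, ramped end first, between the rails and in under the low clear guard until the red-capped spring pin, having ridden up on the pallet, drops fully into the pallet's blind hole and locks it. Creep in and stop gently when it locks, never touch the spoon blank, do not lift the pallet, leave the other things on the bench alone, and let go at the end.

Things in the scene. Friction and masses are not known exactly. Their poses are not given: they have to be found in the camera images.
- pallet_mid (a point): centre, half-way up (8 mm), of the loose blue pallet lying flat on the bench: 150 mm long (x) x 100 wide (y) x 16 thick, 0.3 to 0.65 kg. +x points to its ramped leading end (last 20 mm slope from 16 down to 4 mm height); the other three faces are upright. Too wide to grasp: it is pushed by its upright edges
- pallet_hole (a point): mouth of the round blind hole in the pallet's top, at x = +30, y = +34 mm from pallet_mid; 14 mm across, 11 mm deep. When the pin drops in, it blocks the pallet, felt as a sharp rise of the pushing force
- blank: pale wooden spoon blank fixed flat on top of the pallet along its x axis, 6 mm thick (its top is 22 mm above the bench), 112 mm long, 40 mm wide at the bowl; origin on the pallet's top at its middle. Not to be touched
- bay: the machine's loading bay, fixed; origin on the bench under the middle of the clear guard's mouth, +x the way in, +y to the left looking in. Guard: x = 0 to 120 mm, 136 wide, underside 25 and top 31 mm above the bench. Loaded, the pallet's axes match the bay's, its middle 8 to 33 mm in from the mouth and its trailing end 42 to 67 mm outside
- bay_rails (a point): point on the bench on the bay's middle line, 45 mm before the guard's mouth, where two flared lead-ins (22 mm high) begin, about 134 mm apart inside; they narrow to the aluminium side rails, 25 mm high, 16 thick, 103.4 mm apart inside, which run from the mouth 200 mm inwards
- spindle (a point): lower end of the dark spindle motor over the bay: 54 mm across, from 70 to 200 mm above the bench, 118 mm in from the mouth; a grey column behind it (160 to 210 mm in) is 185 mm high
- pin (a joint): height (m) of the vertical spring pin, 9 mm across, round tip, red cap 22 mm across, in a block on the guard, 34 mm left (+y) of the bay's middle line and at a hand-set place 38 to 63 mm in from the mouth (not measured). 0 = lowest, tip 8 mm above the bench: bay empty, or pin in the hole; about 0.008 riding on the pallet. Pressed down by about 1.5 N; the ramp lifts it
- tall_pot: bystander: black pot, 132 mm across, 165 mm tall; origin under its middle
- small_pot: bystander: black cup-shaped pot, 80 mm across, 75 mm tall; origin under its middle
- whetstone: bystander: grey stone 50 x 170 x 22 mm, long along its y; origin under its middle
- spoon: bystander: finished wooden spoon, 200 mm long, lying along its x
- knife: bystander: carving knife, 200 mm long along its x, 18 mm high; origin near its middle
- mallet: bystander: round wooden mallet lying along its x, head (+x) 64 mm across and 120 mm long, handle (-x) 140 mm long
- bentwood: bystander: bentwood ring 140 mm across, 75 mm tall; origin under its middle
There are look-alikes about, which are no part of the job. What is meant by the part that bears pallet_mid is not yellow, and is the larger of those in its own colour.

How it is judged (in metres and radians):
On the way, in this order (a step that is already met when the one before it is completed fails the run):
1. the pallet is under the guard with the pin riding on its top (value of joint pin above 0.006 m and x of pallet_mid in the frame of bay above -0.05 m), for 0.1 s.
2. the pin has dropped into the pallet's hole (value of joint pin below 0.002 m and x of pallet_mid in the frame of bay between 0.003 and 0.039 m), for 0.2 s.
At the end, for the whole second after the job is handed in: The pin is down in the pallet's hole (joint under 2 mm), the pallet lies flat (under 0.03 rad) and at rest under the guard, its centre 3 to 39 mm in from the mouth and within 4 mm of the bay's middle line, in line with it within 0.06 rad (all of step 2 and y of pallet_mid in the frame of bay between -0.004 and 0.004 m and angle between the x axis of pallet_mid and the x axis of bay, either way round below 0.06 rad and angle between pallet_mid's own z axis and vertical below 0.03 rad and linear speed of pallet below 0.01 m/s); the robot touches nothing.
It fails at once if the pallet is pushed against the pin with more than 25 N (contact force between pallet and pin above 25 N).
It fails at once if the robot touches the spoon blank (contact force between any of the fingers, the arm and blank above 0.5 N).
It fails at once if the pallet is lifted or tipped off the bench (height (world z) of pallet_mid above 0.018 m or angle between pallet_mid's own z axis and vertical above 0.15 rad).
It fails at once if a bystander is moved more than 20 mm (distance of any of tall_pot, small_pot, whetstone, spoon, knife, mallet, bentwood from where it was at the start of the episode above 0.02 m).
It also fails if it takes over 61 s, if anything falls off the work surface, if the arm or the gripper's body presses on something with over 40 N, if the wrist force passes 120 N, or if a joint passes its speed limit or range.

## Robot

A 7-joint arm with a two-finger parallel gripper is mounted at the origin on the work surface. World frame = base frame: x ahead of the robot, y to its left, z up, the work surface at z = 0. Lengths are in mm, angles in degrees, forces in N, time in s.
With the tool pointing down it reaches from about 400 to 900 mm from the base axis. Payload 5.5 kg.
Tool frame: the origin (TCP) lies at the very end of the fingers, on their centre line; the grasp point (between the pads) lies behind it (arm.pinch_z is the z of the grasp point in the tool frame, in mm); z points along the fingers, y is the direction in which the jaws open and shut (so a half turn about z gives the same grasp; the last joint's range is limited). The gripper opens to 92 mm and grips with 3 to 60 N. Pads are 19 mm wide; open, the fingers measure 130 mm over their backs; the gripper's body (75 mm by 190 mm) begins 47 mm behind the grasp point.
Start: joints at [-56.196, 28.699, -24.465, 88.831, 12.651, 65.22, -12.049], TCP at [208.621, 615.611, 226.729] pointing down, gripper open.
Joint ranges: [-164.97, 164.97], [-17.58, 116.51], [-87.97, 89.64], [11.32, 138.91], [-80.73, 260.73], [10.89, 115.49], [-147.41, 147.41]. Speed limits (degrees/s): [147.25, 147.25, 180, 180, 180, 180, 180].

## Interface

Orientations are given as [roll, pitch, yaw] about the fixed x, y, z axes, in that order (R = Rz(yaw) Ry(pitch) Rx(roll)).
In Python, from station import arm gives the robot as it stands.
- The arm moves only by the tool carry_out, never from a script. Its argument "targets" is text: rows parted by semicolons, each of 7 numbers parted by spaces: the turn, a rotation vector about the world's x, y, z in rad, then the shift along the world's x, y, z in cm, then the finger opening in cm, from 0 to 9.18. In form: ax ay az x y z jaw; .... A call has 1 to 10 rows; each row is the pose to reach, as a shift and turn from the pose measured when the call began; what a row does not reach only later rows make up. A row lasts 1/12 s, in which the tool goes at most 41.7 mm and 7.16 degrees, less where a joint would pass 70% of its speed; a pose out of reach is approached as far as the arm can. A call with a gripper value outside its range is refused whole. The fingers move at their own pace and stop on an object; "grip_force" is the grip in N (left out, the last holds). Time passes only in rows, so rows that repeat a pose let the fingers close. It gives the time, the measured TCP pose, the force and the opening at its end, in the units of the state.
- arm.read_state(): the state, without advancing time (a new reading comes with each control period).
- arm.capture(name): name is "scene" or "top" or "wrist"; returns the picture (480x640x3 uint8, red, green, blue); there is no depth.
- arm.calibration(name): a dict with "mtx" (3x3 intrinsics, pixels), "extrinsics" (4x4, takes a point from world to camera coordinates); the wrist camera has in their place "hand_eye" (4x4, takes a point from camera to tool coordinates, whose origin is the TCP and whose axes are the flange's). Camera axes: x right, y up, looking along -z (the intrinsics and any distortion apply to the point x, -y, -z); pixel columns grow to the right and rows downward; lengths in mm; the calibration is good to about 2 mm. A picture is of the moment at which its call begins: read the wrist's pose just before it. calibration takes no time and is no camera call.
- arm.hand_in(): hands the job in, once; it reports no verdict.
The state is a dict: "time_s": time; "qpos": joint angles; "dq": joint speeds; "tau": joint torques, N m; "tool_pos": TCP position; "tool_rot": TCP orientation; "contact_force": force on the tool from outside, world axes, zero at the start; "torque": the same for the moment, N m; "width": finger opening in mm.
Only numpy, scipy, OpenCV 4.12 (cv2) and the standard library are available. Lean on these libraries where they do the work, as an engineer would, in place of code of your own. Each camera call takes 0.05 s, during which the arm holds its last target.

## Working session

There is one attempt and no reset: what is moved stays moved. The work goes in short steps, Python scripts to look and compute and a tool call to move; the robot and the scene stay as the last step left them, time stands still between calls to the robot, and variables do not carry over. Pictures are saved under pics/ and viewed, and the job is handed in when it is done.

Besides the shell and the picture viewer there is one more tool, called by a JSON object that holds its "api" and its "payload". carry_out: Moves the arm, as the interface text tells. Its arguments: {"type":"object","properties":{"targets":{"type":"string"},"grip_force":{"type":"number"}},"required":["targets"]}

```bash
ls; mkdir -p pics
python3 - <<'E'
from station import arm
import cv2,numpy as np
s=arm.read_state();print(s)
for n in("scene","top"):
    im=arm.capture(n);cv2.imwrite(f"pics/{n}0.png",im[:,:,::-1])
    c=arm.calibration(n);print(n,{k:np.round(v,4).tolist() if not isinstance(v,str) else v for k,v in c.items()})
print(arm.calibration("wrist"))
print(arm.pinch_z)
E
```

```text
pics
{'time_s': 0.0, 'qpos': array([-56.19751938,  28.7537155 , -24.45183878,  88.89193454,
        12.65365982,  65.21931621, -12.04831034]), 'dq': array([-0.00411638, -0.05810412,  0.00661178,  0.01559628,  0.00484137,
        0.10701451, -0.1384948 ]), 'tau': array([-1.83538315e-03, -5.66589296e+01, -5.81764609e+00, -2.79123080e+01,
       -6.88463682e-02,  3.06728517e-02,  1.90417672e-04]), 'tool_pos': array([208.48365556, 614.91807697, 225.67369613]), 'tool_rot': array([-1.79888889e+02, -6.94825830e-04,  1.61281826e+02]), 'contact_force': array([-0.5047986 , -0.01499946,  0.43038282]), 'torque': array([ 0.00465842,  0.02382076, -0.00211989]), 'width': 91.63501241853835}
scene {'mtx': [[460.7288, 0.0, 320.1984], [0.0, 460.7288, 238.924], [0.0, 0.0, 1.0]], 'extrinsics': [[0.2745, 0.9616, 0.0025, -154.0189], [-0.8245, 0.234, 0.5152, 424.7222], [0.4948, -0.1435, 0.8571, -1371.3173], [0.0, 0.0, 0.0, 1.0]]}
top {'mtx': [[481.0699, 0.0, 319.6366], [0.0, 481.0699, 239.0425], [0.0, 0.0, 1.0]], 'extrinsics': [[-0.001, -0.9999, -0.0171, 28.2309], [0.9869, -0.0037, 0.1614, -566.1885], [-0.1614, -0.0167, 0.9867, -1350.8669], [0.0, 0.0, 0.0, 1.0]]}
{'mtx': array([[361.14493322,   0.        , 318.29367269],
       [  0.        , 361.14493322, 242.93007939],
       [  0.        ,   0.        ,   1.        ]]), 'hand_eye': array([[ 3.95781262e-04,  9.56104712e-01,  2.93024953e-01,
         7.92313451e+01],
       [ 9.99999903e-01, -3.21612951e-04, -3.01290265e-04,
        -3.71192914e-02],
       [-1.93824422e-04,  2.93025044e-01, -9.56104746e-01,
        -1.57273292e+02],
       [ 0.00000000e+00,  0.00000000e+00,  0.00000000e+00,
         1.00000000e+00]])}
-18.8
```

View pics/scene0.png

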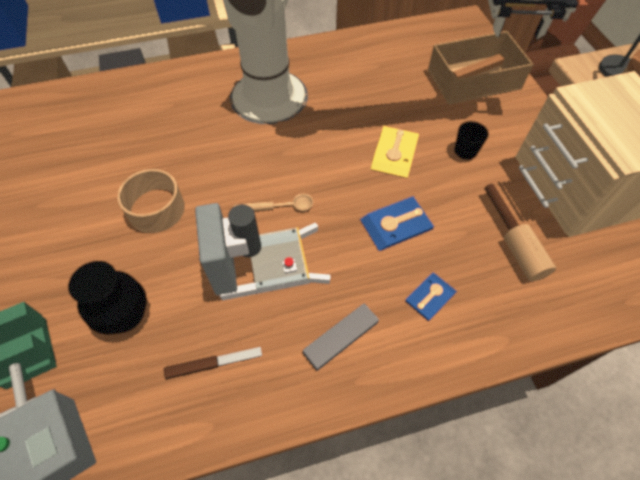

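View pics/top0.png

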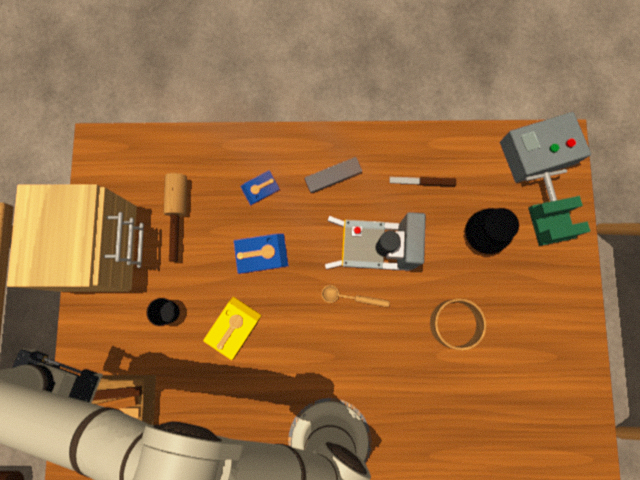

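The blue pallets are at top (261,253), which is large, and (260,187), which is small. There is also a yellow one at (232,328). The target is the larger blue one at (261,253). I'll confirm that in an enlarged crop.

Run:
```python
import cv2
a=cv2.imread("pics/top0.png")[205:295,225:435];cv2.imwrite("pics/top0c.png",cv2.resize(a,None,fx=3.8,fy=3.8,interpolation=cv2.INTER_CUBIC))
a=cv2.imread("pics/scene0.png")[185:305,190:440];cv2.imwrite("pics/sc0c.png",cv2.resize(a,None,fx=3.2,fy=3.2,interpolation=cv2.INTER_CUBIC))
```

```text
(no output)
```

View pics/top0c.png

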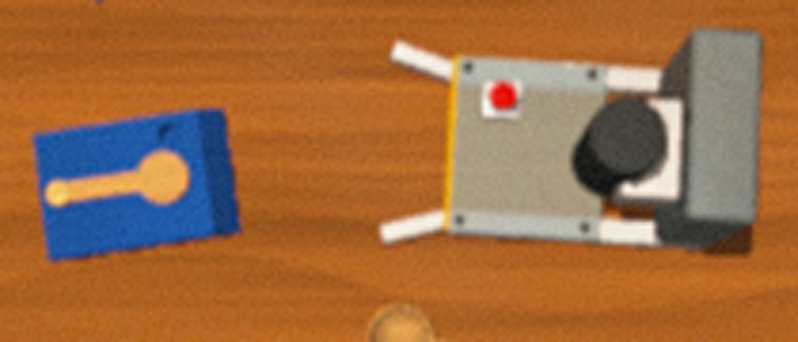

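View pics/sc0c.png

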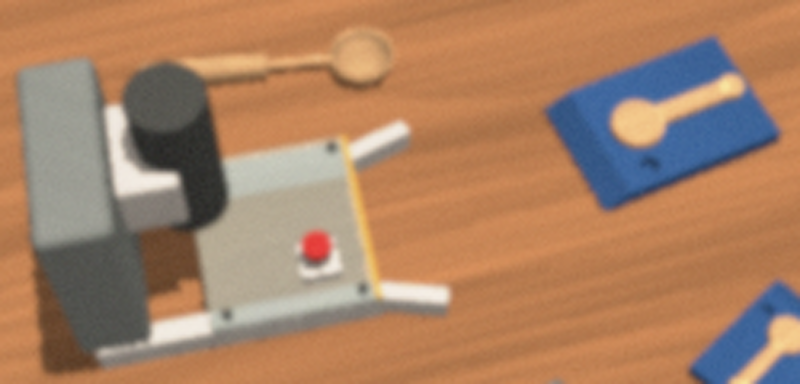

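```bash
cat > h.py <<'E'
import numpy as np,cv2
from scipy.optimize import least_squares
from station import arm
def proj(n,P):
    c=arm.calibration(n);E=np.array(c["extrinsics"]);K=np.array(c["mtx"])
    P=np.atleast_2d(P);q=P@E[:3,:3].T+E[:3,3]
    q=q*[1,-1,-1];u=q@K.T;return u[:,:2]/u[:,2:]
def pt(p,L):
    x,y,t=p[0],p[1],p[2];L=np.array(L,float);c,s=np.cos(t),np.sin(t)
    return np.c_[x+c*L[:,0]-s*L[:,1],y+s*L[:,0]+c*L[:,1],L[:,2]]
def fit(obs,p0):
    # obs: list of (cam,px,local)
    def r(p):
        return np.concatenate([(proj(n,pt(p,[l]))[0]-u) for n,u,l in obs])
    s=least_squares(r,p0,loss="soft_l1");return s.x,r(s.x).reshape(-1,2)
E
python3 - <<'E'
from h import *
for n in("scene","top"):
    E=np.array(arm.calibration(n)["extrinsics"]);print(-E[:3,:3].T@E[:3,3])
T=lambda u,v:("top",np.array([225+u/3.8-.4,205+v/3.8-.4]))
S=lambda u,v:("scene",np.array([190+u/3.2-.35,185+v/3.2-.35]))
o=[(T(35,135),(-75,50,16)),(T(50,260),(-75,-50,16)),(T(224,108),(75,50,4)),(T(240,233),(75,-50,4)),
(S(716,38),(-75,-50,16)),(S(778,135),(-75,50,16)),(S(548,108),(75,-50,4)),(S(606,210),(75,50,4)),
(T(166,131),(30,34,14)),(S(650,163),(30,34,14))]
o=[(a[0],a[1],l) for a,l in o]
for sub in(o,[q for q in o if q[0]=="top"],[q for q in o if q[0]=="scene"]):
    p,r=fit(sub,[500,150,-1.5]);print(p[:2],np.degrees(p[2]));print(r.round(1).tolist())
g=[(T(456,57),(0,68,31)),(T(446,230),(0,-68,31)),(S(343,137),(0,-68,31)),(S(378,298),(0,68,31))]
g=[(a[0],a[1],l) for a,l in g]
for sub in(g,g[:2],g[2:]):
    p,r=fit(sub,[500,-50,-1.5]);print("bay",p[:2],np.degrees(p[2]));print(r.round(1).tolist())
E
```

```text
[1071.00880953 -148.01901828  956.89728893]
[ 340.72343911    3.59845136 1424.81665329]
[530.75962485 203.39052913] -81.87391918887343
[[-0.6, -0.3], [-0.7, 0.0], [-0.1, 0.3], [0.1, 0.3], [0.0, -0.5], [1.4, -0.3], [-1.0, 0.4], [-0.3, 0.6], [0.6, 1.1], [-0.0, 1.3]]
[531.53985026 202.88495562] 278.7110875092333
[[-0.6, -0.2], [-0.3, 0.0], [-0.1, -0.1], [0.4, -0.3], [0.7, 0.8]]
[529.91990145 203.95813126] -82.32698739135708
[[0.3, -0.6], [1.4, -0.3], [-0.9, -0.1], [-0.4, 0.2], [-0.1, 0.9]]
bay [558.7262542  -42.47350996] -93.97794095024952
[[0.2, 0.0], [0.0, 0.3], [0.0, 0.1], [0.2, 0.1]]
bay [559.15406812 -42.17710181] -453.7759446894995
[[0.0, -0.1], [-0.0, 0.1]]
bay [558.4091366  -42.63341614] -94.09056202630659
[[-0.0, -0.0], [0.0, 0.0]]
```

```bash
cat >> h.py <<'E'
def unproj(n,u,z):
    c=arm.calibration(n);E=np.array(c["extrinsics"]);K=np.array(c["mtx"])
    d=np.linalg.inv(K)@[u[0],u[1],1];d=E[:3,:3].T@(d*[1,-1,-1]);C=-E[:3,:3].T@E[:3,3]
    return C+d*(z-C[2])/d[2]
BAY=np.array([558.7,-42.5,np.radians(-94)])
def b2w(x,y): return pt(BAY,[[x,y,0]])[0][:2]
def w2b(x,y):
    c,s=np.cos(BAY[2]),np.sin(BAY[2]);d=np.array([x-BAY[0],y-BAY[1]]);return np.array([c*d[0]+s*d[1],-s*d[0]+c*d[1]])
E
python3 - <<'E'
from h import *
for k,u in dict(yel=[(234,298),(260,317),(232,359),(204,337)],spoon=[(322,290),(330,303),(388,303)],sblue=[(240,185),(270,172),(279,187),(249,203)]).items():
    print(k,[ (unproj("top",a,16)[:2].round(),w2b(*unproj("top",a,16)[:2]).round()) for a in u])
print(w2b(531,203.2), b2w(-243,-140),b2w(-243,-59.5),b2w(-345,0),b2w(-330,0),b2w(-65,0))
E
```

```text
yel [(array([398., 278.]), array([-308., -183.])), (array([343., 200.]), array([-227., -232.])), (array([224., 278.]), array([-297., -356.])), (array([286., 361.]), array([-384., -300.]))]
spoon [(array([421.,  21.]), array([ -53., -142.])), (array([383.,  -3.]), array([ -28., -178.])), (array([ 383., -171.]), array([ 140., -167.]))]
sblue [(array([738., 269.]), array([-323.,  157.])), (array([778., 178.]), array([-236.,  204.])), (array([731., 150.]), array([-204.,  159.])), (array([682., 240.]), array([-291.,  103.]))]
[-243.16923283  -44.77168979] [435.99185608 209.67397054] [516.29576213 204.0585744 ] [582.76598344 301.65959734] [581.71963634 286.69613659] [563.23417079  22.34166327]
```

{"api": "carry_out", "payload": {"targets": "0 0 0.03 2.0 -3.5 0 9.1; 0 0 0.06 4.0 -7 0 9.1; 0 0 0.09 6.0 -10.5 0 9.1; 0 0 0.12 8 -14 0 9.1; 0 0 0.15 10 -17.5 0 9.1; 0 0 0.18 12 -21 0 9.1; 0 0 0.21 14 -24.5 0 9.1; 0 0 0.24 16 -28 0 9.1; 0 0 0.256 18 -31.5 0 9.1; 0 0 0.256 20 -35 0 9.1"}}

```text
time_s: 0.93
tool_pos: [408.9, 262.9, 225.6]
tool_rot: [-179.9, -0.0, 176.0]
contact_force: [0.3, -0.2, -0.6]
width: 90.8
```

{"api": "carry_out", "payload": {"targets": "0 0 0 1.3 -2.6 -2 9.1; 0 0 0 2.5 -5.3 -5 9.1; 0 0 0 2.5 -5.3 -8 9.1; 0 0 0 2.5 -5.3 -11 9.1; 0 0 0 2.5 -5.3 -14 9.1; 0 0 0 2.5 -5.3 -17 9.1; 0 0 0 2.5 -5.3 -19.5 9.1; 0 0 0 2.5 -5.3 -20.8 9.1; 0 0 0 2.5 -5.3 -21.7 9.1; 0 0 0 2.5 -5.3 -21.8 9.1"}}

```text
time_s: 1.77
tool_pos: [432.5, 209.3, 5.9]
tool_rot: [-179.8, -0.2, 176.0]
contact_force: [-1.2, 0.0, 0.4]
width: 91.1
```

Run:
```python
from h import *
for n in("wrist","scene"):
    cv2.imwrite(f"pics/{n}1.png",arm.capture(n)[:,:,::-1])
s=arm.read_state();print(w2b(*s['tool_pos'][:2]),s['tool_pos'])
```

```text
[-243.23163637 -142.07304627] [433.94001778 210.04965106   7.77313969]
```

View pics/wrist1.png

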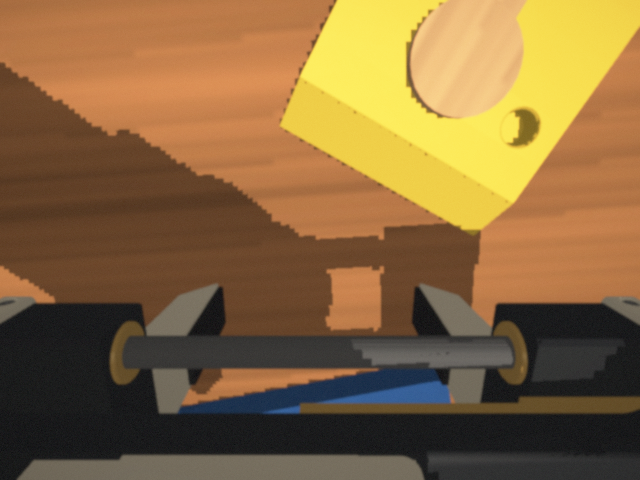

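View pics/scene1.png

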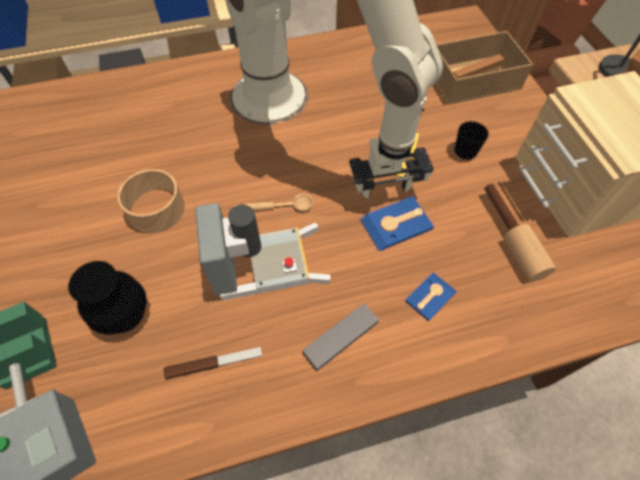

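{"api": "carry_out", "payload": {"targets": "0 0 0 0.5 -0.03 -0.1 9.1; 0 0 0 1.0 -0.07 -0.1 9.1; 0 0 0 1.5 -0.1 -0.1 9.1; 0 0 0 2.0 -0.14 -0.1 9.1; 0 0 0 2.5 -0.17 -0.1 9.1; 0 0 0 3.0 -0.21 -0.1 9.1; 0 0 0 3.5 -0.24 -0.1 9.1; 0 0 0 4.0 -0.28 -0.1 9.1; 0 0 0 4.5 -0.31 -0.1 9.1; 0 0 0 5.0 -0.35 -0.1 9.1"}}

```text
time_s: 2.7
tool_pos: [484.3, 206.7, 6.7]
tool_rot: [-179.9, -0.0, 176.0]
contact_force: [-3.3, 3.4, 1.9]
width: 90.8
```

```bash
cat > look.py <<'E'
from h import *
import sys
k=sys.argv[1];x0,x1,y0,y1=map(int,sys.argv[3:7]);n=sys.argv[2]
s=arm.read_state();print(w2b(*s['tool_pos'][:2]).round(1),s['tool_pos'].round(1),s['contact_force'].round(1))
im=arm.capture(n)[:,:,::-1];cv2.imwrite(f"pics/{k}_full.png",im)
f=min(800/(x1-x0),600/(y1-y0));cv2.imwrite(f"pics/{k}.png",cv2.resize(im[y0:y1,x0:x1],None,fx=f,fy=f,interpolation=cv2.INTER_CUBIC));print("f",f)
E
python3 look.py a1 scene 190 440 130 300
```

```text
[-243.4  -91.6] [484.3 206.7   6.7] [-3.3  3.4  1.9]
f 3.2
```

View pics/a1.png

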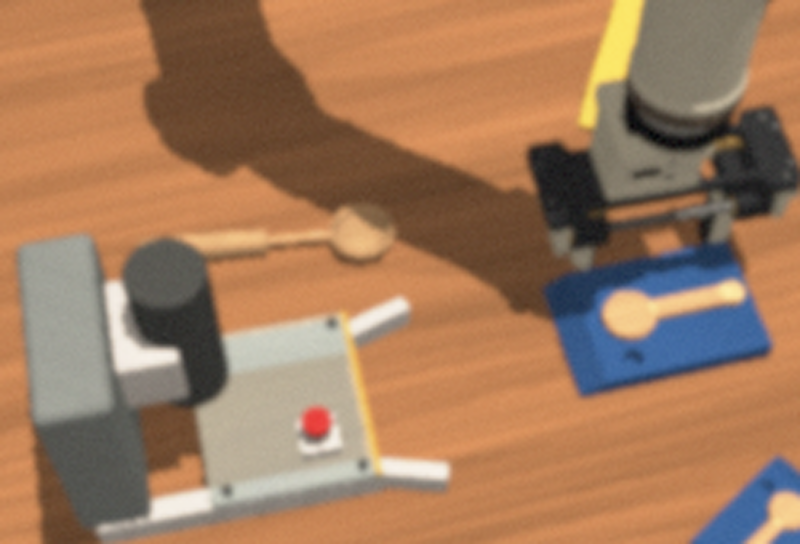

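{"api": "carry_out", "payload": {"targets": "0 0 0 0.4 -0.03 0 9.1; 0 0 0 0.8 -0.06 0 9.1; 0 0 0 1.2 -0.08 0 9.1; 0 0 0 1.6 -0.11 0 9.1; 0 0 0 2.0 -0.14 0 9.1; 0 0 0 2.4 -0.17 0 9.1; 0 0 0 2.7 -0.19 0 9.1; 0 0 0 3.0 -0.21 0 9.1; 0 0 0 3.15 -0.22 0 9.1; 0 0 0 3.2 -0.22 0 9.1"}}

```text
time_s: 3.58
tool_pos: [518.2, 204.0, 6.8]
tool_rot: [-179.9, 0.1, 175.9]
contact_force: [-2.1, 0.1, 0.5]
width: 91.1
```

```bash
python3 look.py a2 scene 190 440 130 300
```

```text
[-243.1  -57.6] [518.2 204.    6.8] [-2.1  0.1  0.5]
f 3.2
```

View pics/a2.png

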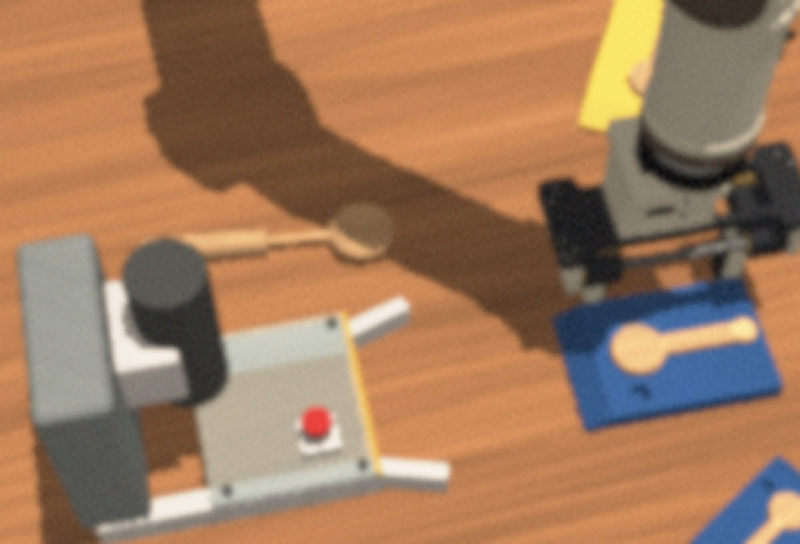

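Run:
```python
from h import *
S=lambda u,v:("scene",np.array([190+u/3.2-.35,130+v/3.2-.35]))
o=[(S(741,280),(-75,-50,16)),(S(779,386),(-75,50,16)),(S(555,318),(75,-50,4)),(S(588,430),(75,50,4)),(S(641,391),(30,34,14))]
o=[(a[0],a[1],l) for a,l in o]
p,r=fit(o,[550,200,-1.5]);print(p[:2],np.degrees(p[2])+94,w2b(*p[:2]));print(r.round(1).tolist())
```

```text
[576.23516999 189.19805192] -0.2975744050734619 [-232.35683873    1.33001612]
[[0.5, -1.4], [1.9, 0.1], [-1.0, -0.3], [-0.7, 0.1], [-0.0, 1.0]]
```

{"api": "carry_out", "payload": {"targets": "0 0 0 -1.0 0.07 0 9.1; 0 0 0 -2.0 0.14 0 9.1; 0 0 0 -2.0 0.14 2 8; 0 0 0 -2.0 0.14 5 7; 0 0 -0.1 -1.5 1 8 6; 0 0 -0.2 0 3 9 6; 0 0 -0.3 1.5 5 9 6; 0 0 -0.4 3 7 9 6; 0 0 -0.5 4.5 8.5 9 6; 0 0 -0.6 6 9 9 6"}}

```text
time_s: 4.47
tool_pos: [577.1, 298.6, 97.5]
tool_rot: [179.9, 0.0, 141.5]
contact_force: [-0.6, -0.2, -0.0]
width: 59.9
```

Run:
```python
from h import *
s=arm.read_state();print(s['qpos'].round(),w2b(*s['tool_pos'][:2]),s['tool_pos'],s['tool_rot'],b2w(-335,1.3))
```

```text
[-25.  35.  -7.  95.   5.  50.  18.] [-341.55876514   -5.44134721] [577.09784267 298.60631435  97.45059033] [1.79946505e+02 5.73186905e-03 1.41547105e+02] [583.36525197 291.59327342]
```

{"api": "carry_out", "payload": {"targets": "0 0 -0.12 0.2 0 0 6; 0 0 -0.24 0.4 0 0 6; 0 0 -0.36 0.6 0 0 6; 0 0 -0.48 0.6 0 0 6; 0 0 -0.6 0.6 0 0 6; 0 0 -0.72 0.6 0 0 6; 0 0 -0.84 0.6 0 -2 6; 0 0 -0.969 0.6 0 -4 6; 0 0 -0.969 0.6 0 -6.5 6; 0 0 -0.969 0.6 0 -8 6"}}

```text
time_s: 5.3
tool_pos: [580.8, 298.7, 15.4]
tool_rot: [-179.9, 0.1, 86.1]
contact_force: [-0.2, 0.1, 0.3]
width: 60.2
```

{"api": "carry_out", "payload": {"targets": "0 0 0 0 0 -0.5 6; 0 0 0 0 0 -0.9 6; 0 0 0 0 0 -1 6"}}

```text
time_s: 5.55
tool_pos: [580.3, 298.9, 5.1]
tool_rot: [-179.9, 0.1, 86.1]
contact_force: [0.2, -0.1, -0.2]
width: 59.9
```

```bash
python3 look.py a3 top 200 440 190 310;python3 look.py a3s scene 190 440 130 300
```

```text
[-342.    -2.3] [580.3 298.9   5.1] [ 0.2 -0.1 -0.2]
f 3.3333333333333335
[-342.2   -1.6] [581.  299.    5.8] [ 0.6 -0.6 -0.2]
f 3.2
```

View pics/a3.png

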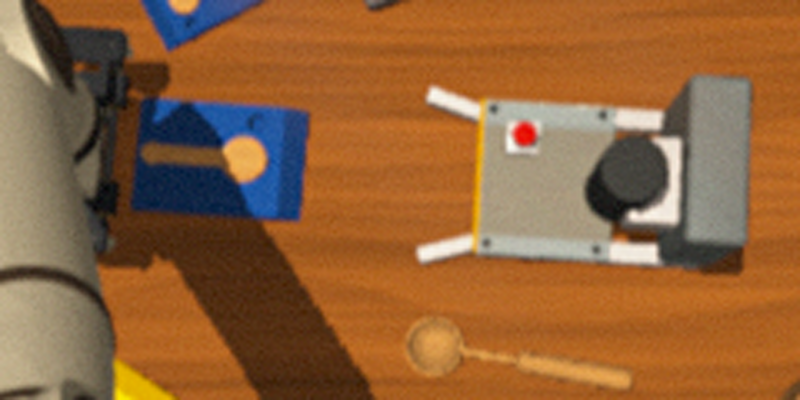

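View pics/a3s.png

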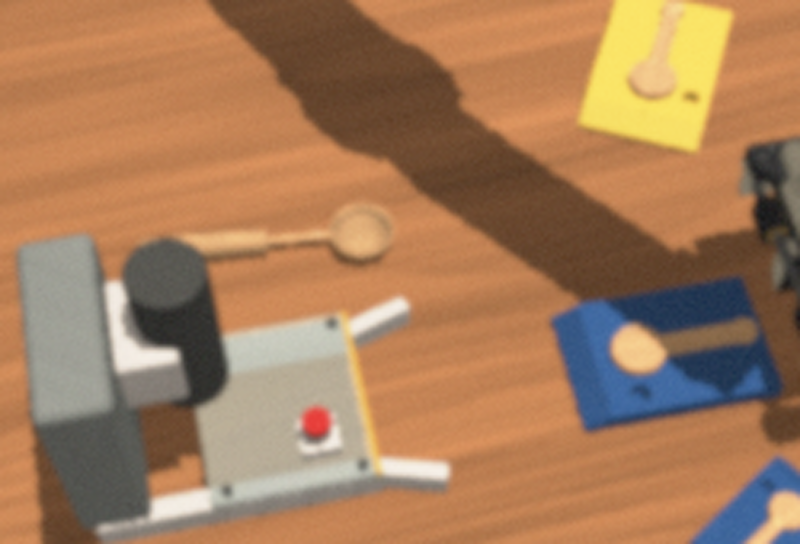

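Run:
```python
from h import *
T=lambda u,v:("top",np.array([200+u/3.333-.35,190+v/3.333-.35]))
S=lambda u,v:("scene",np.array([190+u/3.2-.35,130+v/3.2-.35]))
o=[(T(147,98),(-75,50,16)),(T(132,210),(-75,-50,16)),(T(308,112),(75,50,4)),(T(299,220),(75,-50,4)),(T(255,122),(30,34,14)),
(S(741,280),(-75,-50,16)),(S(779,388),(-75,50,16)),(S(555,318),(75,-50,4)),(S(588,430),(75,50,4)),(S(641,391),(30,34,14))]
o=[(a[0],a[1],l) for a,l in o]
for q in(o,o[:5]):
  p,r=fit(q,[550,200,-1.5]);print(p[:2],np.degrees(p[2])+94,w2b(*p[:2]));print(r.round(1).tolist())
```

```text
[577.20114683 188.55546272] -0.27487893892600823 [-231.78319799    2.33846465]
[[-1.6, 0.0], [-0.5, -0.6], [0.2, 0.1], [0.1, 0.5], [0.4, 0.6], [0.4, -1.0], [1.8, -0.1], [-1.1, 0.0], [-0.8, 0.5], [-0.1, 1.4]]
[577.58656599 188.12399324] 0.16534821439580583 [-231.37966503    2.75304274]
[[-1.6, 0.1], [-0.2, -0.5], [0.2, -0.3], [0.4, 0.2], [0.5, 0.4]]
```

{"api": "carry_out", "payload": {"targets": "0 0 0 0.15 -0.8 0.05 6; 0 0 0 0.3 -1.6 0.05 6; 0 0 0 0.2 -2.2 0.05 6; 0 0 0 0.15 -2.8 0.05 6; 0 0 0 0.1 -3.6 0.05 6; 0 0 0 0.05 -4.4 0.05 6; 0 0 0 0 -5.2 0.05 6; 0 0 0 -0.06 -6 0.05 6; 0 0 0 -0.12 -6.7 0.05 6; 0 0 0 -0.18 -7.4 0.05 6"}}

```text
time_s: 6.48
tool_pos: [580.3, 225.9, 7.7]
tool_rot: [179.9, -0.1, 86.1]
contact_force: [-0.1, 5.2, 4.6]
width: 59.9
```

```bash
python3 look.py a4 top 200 440 190 310
```

```text
[-269.3    2.8] [580.3 225.9   7.7] [-0.1  5.2  4.6]
f 3.3333333333333335
```

View pics/a4.png

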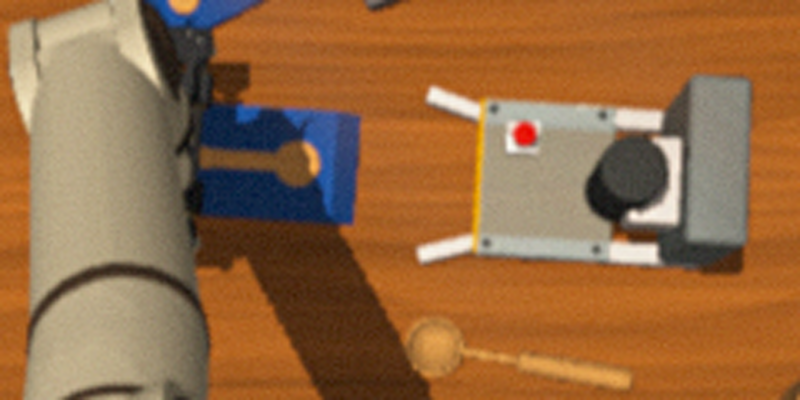

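```bash
cat > lead.py <<'E'
from h import *
import sys
a=list(map(float,sys.argv[1:]))
P=[w2b(*unproj("top",(200+a[i]/3.3333-.35,190+a[i+1]/3.3333-.35),4)[:2]) for i in(0,2)]
d=P[0]-P[1];yaw=np.arctan2(-d[0],d[1]);m=(P[0]+P[1])/2
print("yaw",np.degrees(yaw),"len",np.hypot(*d),"centre",m-75*np.array([np.cos(yaw),np.sin(yaw)]))
E
python3 lead.py 360 115 353 224
```

```text
yaw 0.5633661323347746 len 99.28475922232361 centre [-184.58188281    2.0863359 ]
```

{"api": "carry_out", "payload": {"targets": "0 0 0 -0.06 -0.6 -0.05 6; 0 0 0 -0.12 -1.2 -0.05 6; 0 0 0 -0.19 -1.9 -0.05 6; 0 0 0 -0.26 -2.6 -0.05 6; 0 0 0 -0.33 -3.3 -0.05 6; 0 0 0 -0.4 -4 -0.05 6; 0 0 0 -0.47 -4.7 -0.05 6; 0 0 0 -0.53 -5.3 -0.05 6; 0 0 0 -0.59 -5.8 -0.05 6; 0 0 0 -0.62 -6 -0.05 6"}}

```text
time_s: 7.37
tool_pos: [574.3, 163.0, 7.4]
tool_rot: [179.9, -0.0, 86.0]
contact_force: [0.7, 5.7, 4.0]
width: 59.8
```

```bash
python3 look.py a5 top 200 440 190 310
```

```text
[-206.     1.2] [574.3 163.    7.4] [0.7 5.7 4. ]
f 3.3333333333333335
```

View pics/a5.png

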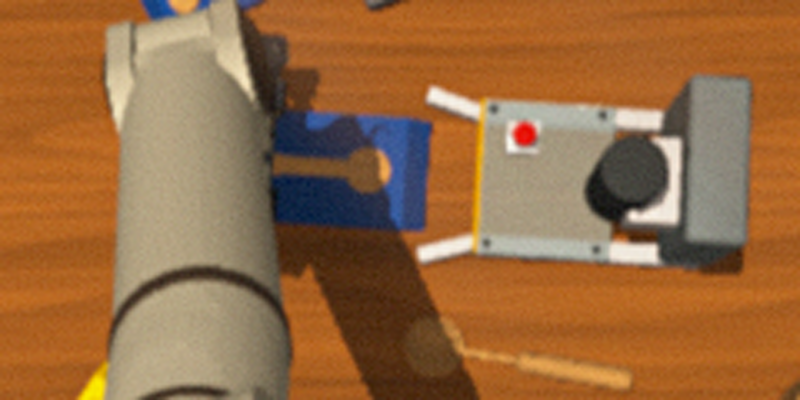

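```bash
python3 lead.py 432 122 424 230;  python3 - <<'E'
from h import *
# lead-in tips (z22) and rail/mouth points in bay frame
for u in((431,92),(420,256)):
    print(w2b(*unproj("top",(200+u[0]/3.3333-.35,190+u[1]/3.3333-.35),22)[:2]))
for u in((525,134),):
    print("pin", [w2b(*unproj("top",(200+u[0]/3.3333-.35,190+u[1]/3.3333-.35),z)[:2]).round(1) for z in(45,55,65,75)])
E
```

```text
yaw -0.40237985671353094 len 98.27573625662284 centre [-120.13818449    1.69531565]
[-47.29578929  74.01624799]
[-47.27787327 -73.32278854]
pin [array([37.4, 37.2]), array([36.9, 35.3]), array([36.4, 33.4]), array([35.9, 31.6])]
```

{"api": "carry_out", "payload": {"targets": "0 0 0 -0.05 -0.4 -0.1 6; 0 0 0 -0.09 -0.8 -0.1 6; 0 0 0 -0.14 -1.3 -0.1 6; 0 0 0 -0.2 -1.8 -0.1 6; 0 0 0 -0.25 -2.3 -0.1 6; 0 0 0 -0.3 -2.8 -0.1 6; 0 0 0 -0.35 -3.3 -0.1 6; 0 0 0 -0.4 -3.8 -0.1 6; 0 0 0 -0.44 -4.2 -0.1 6; 0 0 0 -0.47 -4.5 -0.1 6"}}

```text
time_s: 8.25
tool_pos: [569.6, 118.3, 6.5]
tool_rot: [179.9, -0.1, 86.0]
contact_force: [0.2, 5.6, 4.4]
width: 60.0
```

```bash
python3 look.py a6 top 200 440 190 310;python3 look.py a6s scene 190 440 130 300
```

```text
[-161.1   -0.3] [569.6 118.3   6.5] [0.2 5.6 4.4]
f 3.3333333333333335
[-160.3   -0.4] [569.5 117.4   6.5] [0.5 4.7 4. ]
f 3.2
```

View pics/a6.png

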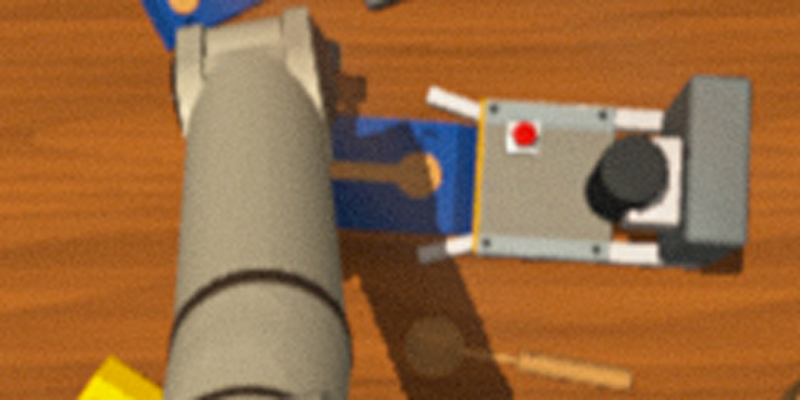

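View pics/a6s.png

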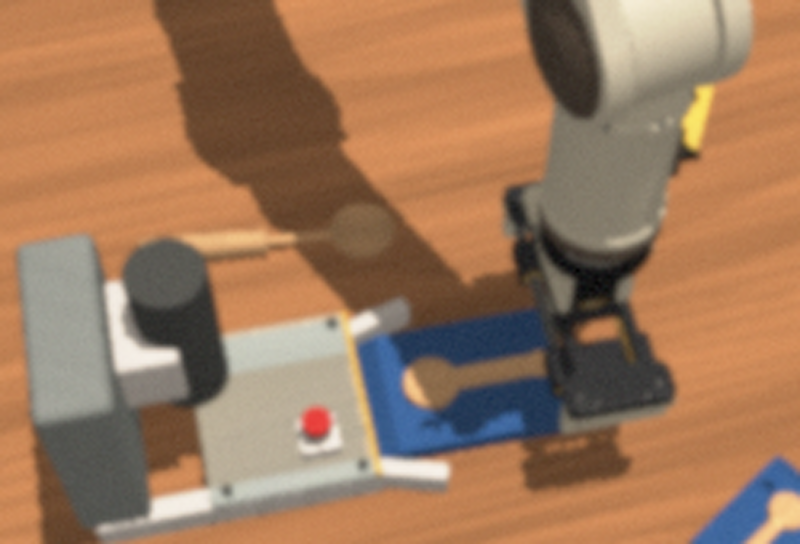

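{"api": "carry_out", "payload": {"targets": "0 0 0 -0.02 -0.3 0 6; 0 0 0 -0.04 -0.6 0 6; 0 0 0 -0.06 -0.9 0 6; 0 0 0 -0.08 -1.2 0 6; 0 0 0 -0.1 -1.5 0 6; 0 0 0 -0.12 -1.8 0 6; 0 0 0 -0.14 -2.1 0 6; 0 0 0 -0.16 -2.4 0 6; 0 0 0 -0.18 -2.7 0 6; 0 0 0 -0.2 -3 0 6"}}

```text
time_s: 9.18
tool_pos: [567.4, 88.2, 6.3]
tool_rot: [179.9, -0.0, 86.1]
contact_force: [0.6, 4.9, 3.2]
width: 60.3
```

```bash
python3 look.py a7s scene 240 390 190 300
```

```text
[-131.    -0.5] [567.4  88.2   6.3] [0.6 4.9 3.2]
f 5.333333333333333
```

View pics/a7s.png

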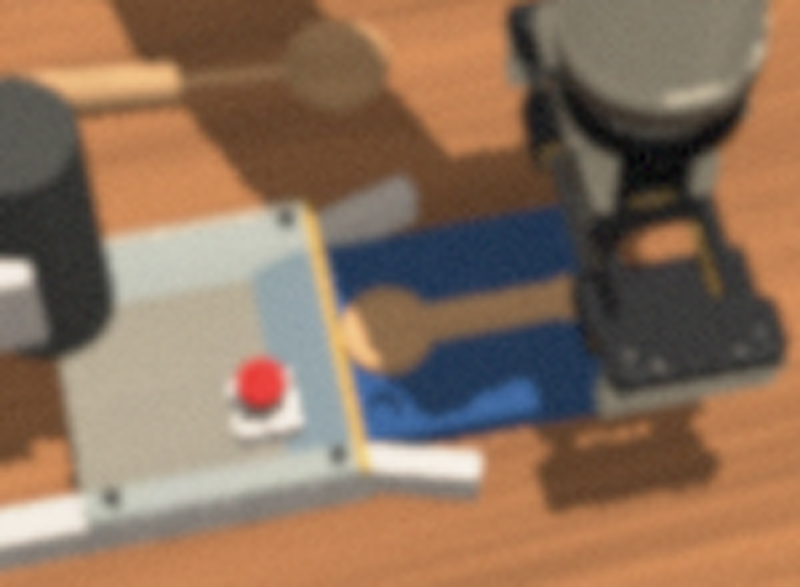

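{"api": "carry_out", "payload": {"targets": "0 0 0 -0.02 -0.25 0 6; 0 0 0 -0.03 -0.5 0 6; 0 0 0 -0.05 -0.75 0 6; 0 0 0 -0.07 -1 0 6; 0 0 0 -0.09 -1.25 0 6; 0 0 0 -0.1 -1.5 0 6; 0 0 0 -0.12 -1.75 0 6; 0 0 0 -0.14 -2 0 6; 0 0 0 -0.16 -2.25 0 6; 0 0 0 -0.17 -2.5 0 6"}}

```text
time_s: 10.07
tool_pos: [565.5, 65.3, 6.3]
tool_rot: [179.9, -0.1, 86.2]
contact_force: [0.4, 9.0, 3.7]
width: 60.5
```

```bash
python3 look.py a8s scene 240 390 190 300
```

```text
[-108.    -0.7] [565.5  65.3   6.3] [0.4 9.  3.7]
f 5.333333333333333
```

View pics/a8s.png

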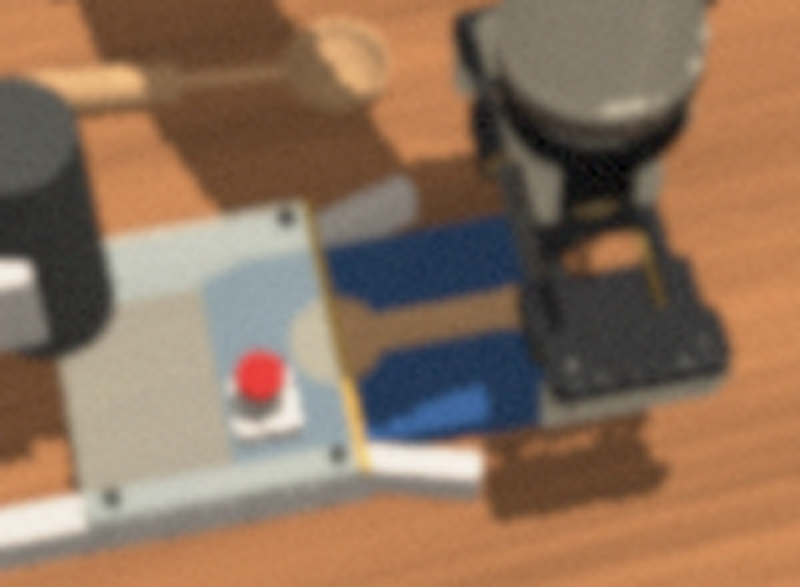

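{"api": "carry_out", "payload": {"targets": "0 0 0 -0.01 -0.2 0 6; 0 0 0 -0.03 -0.4 0 6; 0 0 0 -0.04 -0.6 0 6; 0 0 0 -0.05 -0.8 0 6; 0 0 0 -0.07 -1 0 6; 0 0 0 -0.08 -1.15 0 6; 0 0 0 -0.09 -1.3 0 6; 0 0 0 -0.1 -1.45 0 6; 0 0 0 -0.11 -1.6 0 6; 0 0 0 -0.12 -1.7 0 6"}}

```text
time_s: 10.95
tool_pos: [564.4, 49.1, 6.3]
tool_rot: [179.9, -0.2, 86.2]
contact_force: [0.8, 8.0, 3.5]
width: 60.1
```

```bash
python3 look.py a9s scene 240 390 190 300
```

```text
[-91.7  -0.7] [564.4  49.1   6.3] [0.8 8.  3.5]
f 5.333333333333333
```

View pics/a9s.png

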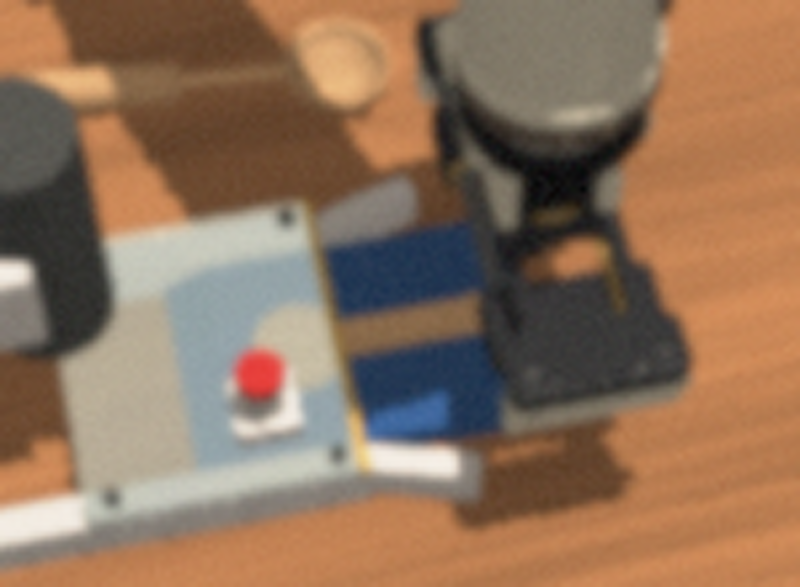

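{"api": "carry_out", "payload": {"targets": "0 0 0 -0.01 -0.1 0 6; 0 0 0 -0.01 -0.2 0 6; 0 0 0 -0.02 -0.3 0 6; 0 0 0 -0.03 -0.4 0 6; 0 0 0 -0.03 -0.5 0 6; 0 0 0 -0.04 -0.58 0 6; 0 0 0 -0.04 -0.66 0 6; 0 0 0 -0.05 -0.74 0 6; 0 0 0 -0.06 -0.82 0 6; 0 0 0 -0.06 -0.9 0 6"}}

```text
time_s: 11.83
tool_pos: [563.7, 41.6, 6.3]
tool_rot: [179.9, -0.3, 86.3]
contact_force: [1.3, 7.4, 3.6]
width: 59.8
```

{"api": "carry_out", "payload": {"targets": "0 0 0 0 -0.07 0 6; 0 0 0 -0.01 -0.14 0 6; 0 0 0 -0.01 -0.2 0 6; 0 0 0 -0.02 -0.26 0 6; 0 0 0 -0.02 -0.32 0 6; 0 0 0 -0.03 -0.38 0 6"}}

```text
time_s: 12.33
tool_pos: [563.3, 38.3, 6.2]
tool_rot: [179.9, -0.3, 86.4]
contact_force: [1.8, 4.6, 2.0]
width: 59.9
```

```bash
python3 look.py b1s scene 240 390 190 300
```

```text
[-80.9  -1. ] [563.3  38.3   6.2] [1.8 4.6 2. ]
f 5.333333333333333
```

View pics/b1s.png

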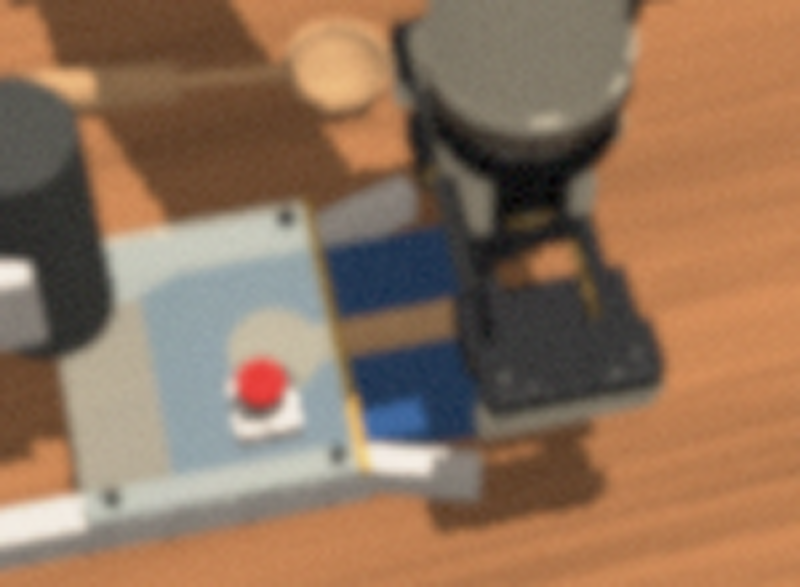

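Run:
```python
import cv2,numpy as np
for k in"scene0 a6s_full a7s_full a8s_full a9s_full b1s_full".split():
    m=cv2.imread(f"pics/{k}.png").astype(float)[225:285,260:320]
    w=np.clip(m[...,2]-1.6*np.maximum(m[...,1],m[...,0])-40,0,None);y,x=np.mgrid[225:285,260:320]
    print(k,(w*x).sum()/w.sum(),(w*y).sum()/w.sum(),w.sum())
```

```text
scene0 288.40526983394835 261.42573800738006 3468.7999999999997
a6s_full 288.40876585928487 261.4485582468281 3468.0
a7s_full 288.40619967793884 261.44358178053835 3477.5999999999995
a8s_full 288.2429068904493 260.1275903408118 3503.3999999999996
a9s_full 288.15734787600456 259.762456946039 3484.0
b1s_full 288.527711797308 261.46176903065265 3536.3999999999996
```

{"api": "carry_out", "payload": {"targets": "0 0 0 0 -0.05 0 6; 0 0 0 -0.01 -0.1 0 6; 0 0 0 -0.01 -0.15 0 6; 0 0 0 -0.01 -0.2 0 6; 0 0 0 -0.02 -0.25 0 6; 0 0 0 -0.02 -0.3 0 6"}}

```text
time_s: 12.88
tool_pos: [563.2, 35.9, 6.2]
tool_rot: [179.9, -0.3, 86.4]
contact_force: [0.9, 6.1, 4.0]
width: 60.0
```

{"api": "carry_out", "payload": {"targets": "0 0 0 0 -0.05 0 6; 0 0 0 -0.01 -0.1 0 6; 0 0 0 -0.01 -0.15 0 6; 0 0 0 -0.01 -0.2 0 6; 0 0 0 -0.01 -0.2 0 6; 0 0 0 -0.01 -0.2 0 6"}}

```text
time_s: 13.38
tool_pos: [563.0, 34.5, 6.1]
tool_rot: [179.9, -0.3, 86.4]
contact_force: [1.9, 5.3, 4.3]
width: 59.8
```

```bash
cat > cap.py <<'E'
from h import *
import sys
s=arm.read_state();m=arm.capture("scene")[:,:,::-1];cv2.imwrite(f"pics/{sys.argv[1]}.png",m)
m=m.astype(float)[225:285,260:320]
w=np.clip(m[...,2]-1.6*np.maximum(m[...,1],m[...,0])-40,0,None);y,x=np.mgrid[225:285,260:320]
print("cap",(w*x).sum()/w.sum(),(w*y).sum()/w.sum(),w2b(*s['tool_pos'][:2])+[84.7,0],s['contact_force'].round(1))
E
python3 cap.py c1
```

```text
cap 288.59869548394227 261.4761483610635 [ 7.583324   -1.06053228] [1.9 5.3 4.3]
```

{"api": "carry_out", "payload": {"targets": "0 0 0 0 -0.05 0 6; 0 0 0 -0.01 -0.1 0 6; 0 0 0 -0.01 -0.15 0 6; 0 0 0 -0.01 -0.2 0 6; 0 0 0 -0.01 -0.2 0 6; 0 0 0 -0.01 -0.2 0 6"}}

```text
time_s: 13.93
tool_pos: [562.9, 34.1, 6.1]
tool_rot: [180.0, -0.4, 86.5]
contact_force: [-0.0, 7.8, 3.6]
width: 59.9
```

```bash
python3 cap.py c2
```

```text
cap 288.59723704161286 261.4953108328186 [ 7.94813794 -1.18909308] [-0.   7.8  3.6]
```

{"api": "carry_out", "payload": {"targets": "0 0 0 0 -0.1 0 6; 0 0 0 -0.01 -0.2 0 6; 0 0 0 -0.02 -0.3 0 6; 0 0 0 -0.02 -0.4 0 6"}}

```text
time_s: 14.32
tool_pos: [562.6, 33.7, 6.2]
tool_rot: [180.0, -0.6, 86.6]
contact_force: [1.0, 12.1, 4.0]
width: 59.9
```

```bash
python3 cap.py c3; python3 look.py c3t top 200 440 190 310
```

```text
cap 288.6240344294858 261.49773780622377 [ 8.44383251 -1.4154471 ] [ 1.  12.1  4. ]
[-76.3  -1.4] [562.6  33.7   6.1] [ 0.9 10.9  4.2]
f 3.3333333333333335
```

View pics/c3t.png

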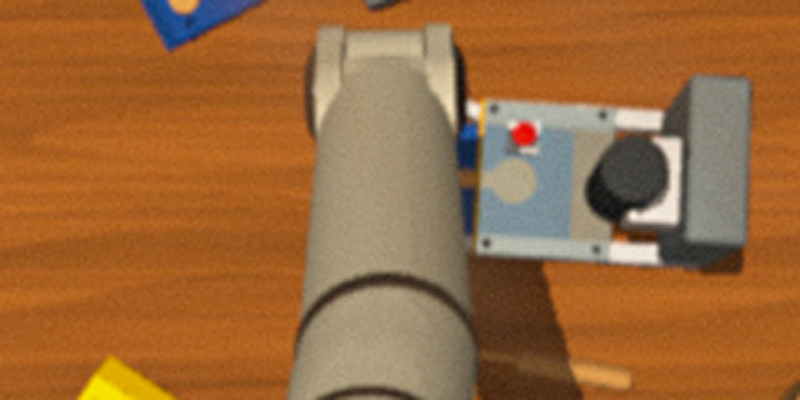

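Blocked: the force rose from 5 to 12 N with almost no travel, and the cap is at its empty-bay height. Backing off straight, then up.

{"api": "carry_out", "payload": {"targets": "0 0 0 0.02 0.3 0 6; 0 0 0 0.07 1 0 6; 0 0 0 0.14 2 0 6; 0 0 0 0.21 3 0 6; 0 0 0 0.28 4 0 6; 0 0 0 0.28 4 2 6; 0 0 0 0.28 4 5 6; 0 0 0 0.28 5 8 6; 0 0 0 0.28 7 11 6; 0 0 0 0.28 9 13 6"}}

```text
time_s: 15.25
tool_pos: [566.5, 124.0, 139.0]
tool_rot: [179.8, -0.6, 86.5]
contact_force: [1.2, -0.3, 0.4]
width: 59.8
```

{"api": "carry_out", "payload": {"targets": "0 0 0 0 3 0 6; 0 0 0 0 6 0 6; 0 0 0 0 9 0 6; 0 0 0 0 9 0 6; 0 0 0 0 9 0 6"}}

```text
time_s: 15.67
tool_pos: [565.3, 217.6, 138.7]
tool_rot: [179.9, -0.6, 86.9]
contact_force: [0.5, -0.4, 0.1]
width: 59.9
```

```bash
python3 cap.py c4; python3 look.py c4t top 200 440 190 310;python3 look.py c4s scene 240 390 190 300
```

```text
cap 288.408585331943 261.5050399721933 [-175.2392195  -11.5810003] [ 0.5 -0.4  0.1]
[-257.4  -10.9] [565.7 215.1 138.6] [ 1.1 -1.3  0.7]
f 3.3333333333333335
[-255.8  -10.5] [566.1 213.4 138.6] [ 0.3 -0.5  0.3]
f 5.333333333333333
```

View pics/c4t.png

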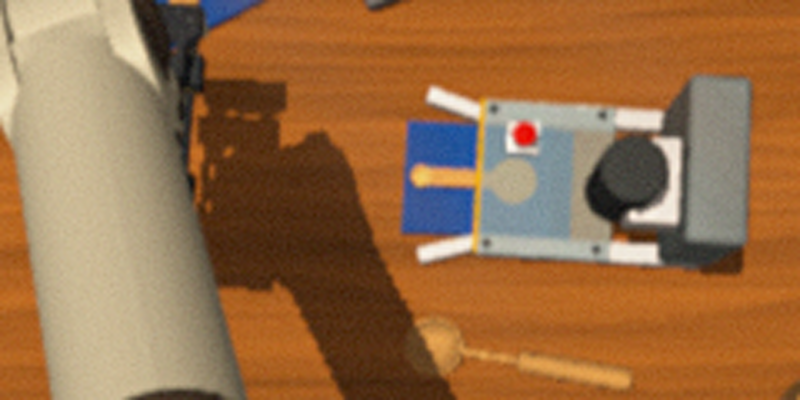

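View pics/c4s.png

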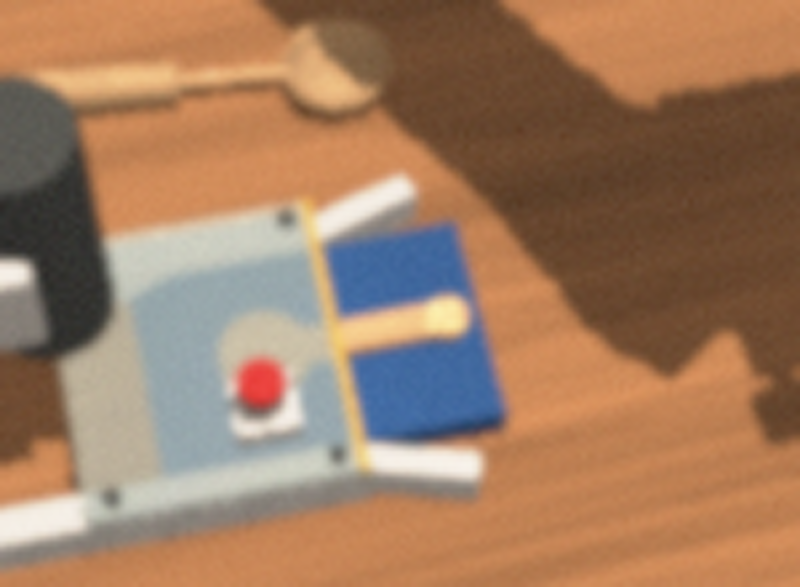

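Run:
```python
from h import *
P=[w2b(*unproj("top",(200+a/3.3333-.35,190+b/3.3333-.35),16)[:2]) for a,b in((407,122),(402,234))]
print(P,sum(P)/2+[75,0]); s=arm.read_state();print(s['dq'].round(1),s['contact_force'].round(1))
print(arm.hand_in())
```

```text
[array([-66.97876681,  46.55186361]), array([-64.52916717, -54.27581783])] [ 9.24603301 -3.86197711]
[ 0.8 -0.2  0.3  0.2 -0.2 -0.1 -0. ] [-0.4 -0.1 -0.1]
the job is handed in; nothing more can be done
None
```

The blue pallet is loaded and the pin appears to be locked in its hole. The arm has let go and is clear, and I handed the job in at about 15.8 s. No verdict is reported.

**What I did:** I picked the larger blue pallet. I squared and centred it with one push along its side using the spread fingers. Then I pushed it in from its trailing edge, ramp first, creeping at the end, until the pin stopped it. The arm then backed straight off and lifted away.

**Last checks:**
- **Pin:** the red cap rose as the pin rode on the pallet (image row 259.8). It then came back to its empty-bay height (row 261.5, against 261.4 before loading).
- **Lock:** the pushing force rose from 5 N to 12 N with almost no further travel.
- **Depth:** the pallet's centre is about 8 to 9 mm in from the mouth, by both the fingertip position and the camera. It is allowed to be 3 to 39 mm in.
- **Other objects:** the spoon, the whetstone and the small blue pallet look unmoved. I did not measure the bystanders at the end.

**Disagreement:** the last sideways reading from the top camera was −3.9 mm from the bay's middle line, with about −1.4° of yaw. That is very close to the ±4 mm limit. Both the rails, which leave only ±1.7 mm of play, and the pin sitting in the hole contradict it. I put it down to calibration and pixel-reading error and handed in without re-measuring.

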